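Find the valve with the worn stem and lock it out

ROBOT

A 7-joint arm with a two-finger parallel gripper is mounted at the origin on the work surface. World frame = base frame: x ahead of the robot, y to its left, z up, the work surface at z = 0. Lengths are in m, angles in rad, forces in N, time in s.
With the tool pointing down it reaches from about 0.4 to 0.85 m from the base axis. Payload 4.5 kg.
Tool frame: the origin (TCP) lies at the very end of the fingers, on their centre line; the grasp point (between the pads) lies 19 mm behind it (r.pinch_z is the distance from the TCP to the grasp point, in m); z points along the fingers, y is the line along which they close (so a half turn about z gives the same grasp; the last joint's range is limited). The gripper opens to 88 mm and grips with 3 to 60 N. Pads are 18 mm wide; open, the fingers measure 123 mm over their backs; the gripper's body (75 mm by 187 mm) begins 45 mm behind the grasp point.
Start: joints at [-1.177, 0.689, -0.195, 1.565, 0.157, 0.902, -0.215], TCP at [0.22, 0.585, 0.239] pointing down, gripper open.
Joint ranges: [-3.01, 3.01], [-0.46, 2.08], [-1.47, 1.51], [0.13, 2.56], [-1, 4.14], [0.04, 2.09], [-2.66, 2.66]. Speed limits (rad/s): [2.57, 2.57, 3.14, 3.14, 3.14, 3.14, 3.14].

INTERFACE

Orientations are given as a unit quaternion [x, y, z, w].
In Python, from plant import r, cams gives the robot as it stands.
- The arm moves only by the shell command python3 -m pendant 'ROWS' [FORCE]. ROWS is JSON, a list of rows, each a list of 3 entries, a list of its own where there are three numbers: the closure, from -1 (fully open) to 1 (shut), then the shift along the tool's x, y, z in mm, then the turn, a rotation vector about the tool's x, y, z in degrees. A call has 1 to 8 rows; each row shifts and turns the commanded pose from where the row before left it, along the tool's axes as they then stand; what a row does not reach is not made up. A row lasts 1/8 s, in which the tool goes at most 62.5 mm and 10.7 degrees, less where a joint would pass 70% of its speed; a pose out of reach is approached as far as the arm can. A call with a gripper value outside its range is refused whole. The fingers move at their own pace and stop on an object; FORCE is the grip in N (left out, the last holds). Time passes only in rows, so rows that do not move let the fingers close. It gives the time, the measured TCP pose, the force, the opening and the grip force at its end, in the units of the state.
- r.get_state(): the state, without advancing time (a new reading comes with each control period).
- cams.snapshot(name): name is "scene" or "top" or "wrist"; returns a dict with "img" (420x560x3 uint8, red, green, blue), "camera_matrix" (3x3 intrinsics, pixels), "camera_from_world" (4x4, takes a point from world to camera coordinates); the wrist camera has in their place "tool_from_camera" (4x4, takes a point from camera to tool coordinates, whose origin is the TCP and whose axes are the flange's). Camera axes: x right, y up, looking along -z (the intrinsics and any distortion apply to the point x, -y, -z); pixel columns grow to the right and rows downward; lengths in m; the calibration is good to about 2 mm. A picture is of the moment at which its call begins: read the wrist's pose just before it. There is no depth.
- r.finish_job(): hands the job in; it is judged then, once.
The state is a dict: "clock": time; "q": joint angles; "qd": joint speeds; "joint_torque": joint torques, N m; "tool_pos": TCP position; "eef_rot": TCP orientation; "contact_force": force on the tool from outside, world axes, zero at the start; "moment": the same for the moment, N m; "opening": opening from 0.0 (shut) to 1.0 (fully open); "finger_force": force on a finger pad.
Only numpy, scipy, OpenCV 4.12 (cv2) and the standard library are available. Lean on these libraries where they do the work, as an engineer would, in place of code of your own. Each camera call takes 0.05 s, during which the arm holds its last target. There are 200 camera calls.

TASK

One of the three valves has a worn stem, which cannot be seen: rock their levers back and forth to feel which one has free play. Leave the loose lever swung over to one end of its play, and then turn that valve's lock collar so that its lug stands at the locked mark; leave the collars of the sound valves, and everything else on the bench, as they are.

Things in the scene. Friction and masses are not known exactly. Their poses are not given: they have to be found in the camera images.
- valve_1: One of 3 alike blue valves, fixed: pipe 160 mm along x, flanges 96 mm across. Origin on the bench under the pipe's middle, z up. Stem starts 50 mm above the origin (0 of 'up the stem') and leans 30 deg from vertical to the valve's -x (away from the robot). Up the stem: disc 50-62 mm, collar 72-92, lever 118-132, bare spindle, radius 8, up to 182: it overhangs the lug: keep the tool along the stem.
- handle_1 (a point): Grip point on the lever, a bar 12 mm wide, 14 thick, square to the stem on its uphill (+x) side. Point: mid-bar, 80 mm from the stem axis, 125 mm up the stem; z along stem, x out along the bar, y the way it rocks. Sound: resists springily both ways, over 5 N per mm, under 4 mm each way, springs back. Worn: swings freely (under 4 N) to a stop 8 to 9 mm each side of middle, stays where left.
- lug_1 (a point): Centre of the lug of the valve's lock collar, 70 mm from the stem axis, 115 mm up the stem, on the valve's -x side: upright brass blade 12 mm wide across its path, 20 along the radius, 76-132 mm up the stem. Turns about the stem against about 4 N and stays where left. It starts unlocked, towards the valve's +y; the locked mark is 0.7-0.85 rad on, towards -y, and it can go 0.25 rad too far.
- mark_1 (a point): Where the centre of that lug is when the collar is at its locked mark: 70 mm from the stem axis, 115 mm up the stem, above (along the stem) the fixed steel finger, 7 mm wide, that sticks out from the valve's disc to 87 mm from the stem axis, 52-62 mm up the stem.
- valve_2: One of 3 alike blue valves, fixed: pipe 160 mm along x, flanges 96 mm across. Origin on the bench under the pipe's middle, z up. Stem starts 50 mm above the origin (0 of 'up the stem') and leans 30 deg from vertical to the valve's -x (away from the robot). Up the stem: disc 50-62 mm, collar 72-92, lever 118-132, bare spindle, radius 8, up to 182: it overhangs the lug: keep the tool along the stem.
- handle_2 (a point): Grip point on the lever, a bar 12 mm wide, 14 thick, square to the stem on its uphill (+x) side. Point: mid-bar, 80 mm from the stem axis, 125 mm up the stem; z along stem, x out along the bar, y the way it rocks. Sound: resists springily both ways, over 5 N per mm, under 4 mm each way, springs back. Worn: swings freely (under 4 N) to a stop 8 to 9 mm each side of middle, stays where left.
- lug_2 (a point): Centre of the lug of the valve's lock collar, 70 mm from the stem axis, 115 mm up the stem, on the valve's -x side: upright brass blade 12 mm wide across its path, 20 along the radius, 76-132 mm up the stem. Turns about the stem against about 4 N and stays where left. It starts unlocked, towards the valve's +y; the locked mark is 0.7-0.85 rad on, towards -y, and it can go 0.25 rad too far.
- mark_2 (a point): Where the centre of that lug is when the collar is at its locked mark: 70 mm from the stem axis, 115 mm up the stem, above (along the stem) the fixed steel finger, 7 mm wide, that sticks out from the valve's disc to 87 mm from the stem axis, 52-62 mm up the stem.
- valve_3: One of 3 alike blue valves, fixed: pipe 160 mm along x, flanges 96 mm across. Origin on the bench under the pipe's middle, z up. Stem starts 50 mm above the origin (0 of 'up the stem') and leans 30 deg from vertical to the valve's -x (away from the robot). Up the stem: disc 50-62 mm, collar 72-92, lever 118-132, bare spindle, radius 8, up to 182: it overhangs the lug: keep the tool along the stem.
- handle_3 (a point): Grip point on the lever, a bar 12 mm wide, 14 thick, square to the stem on its uphill (+x) side. Point: mid-bar, 80 mm from the stem axis, 125 mm up the stem; z along stem, x out along the bar, y the way it rocks. Sound: resists springily both ways, over 5 N per mm, under 4 mm each way, springs back. Worn: swings freely (under 4 N) to a stop 8 to 9 mm each side of middle, stays where left.
- lug_3 (a point): Centre of the lug of the valve's lock collar, 70 mm from the stem axis, 115 mm up the stem, on the valve's -x side: upright brass blade 12 mm wide across its path, 20 along the radius, 76-132 mm up the stem. Turns about the stem against about 4 N and stays where left. It starts unlocked, towards the valve's +y; the locked mark is 0.7-0.85 rad on, towards -y, and it can go 0.25 rad too far.
- mark_3 (a point): Where the centre of that lug is when the collar is at its locked mark: 70 mm from the stem axis, 115 mm up the stem, above (along the stem) the fixed steel finger, 7 mm wide, that sticks out from the valve's disc to 87 mm from the stem axis, 52-62 mm up the stem.
- nut: Brass nut, 38 mm across, 30 mm high, loose between valves; origin at its underside. Leave alone.
- union: Steel pipe union, 42 mm across, 42 mm high, loose between valves; origin at its underside. Leave alone.
- spanner: Spanner 200 mm long lying on the robot's side of the valves; origin at its underside, x along it. Leave alone.
- driver: Screwdriver 200 mm long lying beyond the valves; x along it. Leave alone.
- jar: Jar with white cap, 64 mm across, 80 mm high, beyond the valves. Leave alone.
- spare_ring: Dark steel ring 100 mm across, 14 mm thick, lying on the robot's side of the valves. Leave alone.
- tin: Tin 60 mm across and 60 mm high, beyond the valves. Leave alone.

How it is judged:
On the way, in this order (a step that is already met when the one before it is completed fails the run):
1. a lever stands 5 mm or more to one side of its middle at its grip point (only the loose one can) (((y of handle_1 in the frame of valve_1 above 0.005 m or y of handle_1 in the frame of valve_1 below -0.005 m) or (y of handle_2 in the frame of valve_2 above 0.005 m or y of handle_2 in the frame of valve_2 below -0.005 m) or (y of handle_3 in the frame of valve_3 above 0.005 m or y of handle_3 in the frame of valve_3 below -0.005 m))), for 0.05 s.
2. a valve whose lever is left over has its collar's lug at the locked mark (((distance between lug_1 and mark_1 below 0.008 m and (y of handle_1 in the frame of valve_1 above 0.005 m or y of handle_1 in the frame of valve_1 below -0.005 m)) or (distance between lug_2 and mark_2 below 0.008 m and (y of handle_2 in the frame of valve_2 above 0.005 m or y of handle_2 in the frame of valve_2 below -0.005 m)) or (distance between lug_3 and mark_3 below 0.008 m and (y of handle_3 in the frame of valve_3 above 0.005 m or y of handle_3 in the frame of valve_3 below -0.005 m)))), for 0.2 s.
At the end, for the whole second after the job is handed in: The loose valve's lug is within 8 mm of its locked mark and its lever, at the grip point, is left 5 mm or more off its middle (only the loose one can be); the other lugs are within 12 mm, and the loose things on the bench within 30 mm, of where they started (((distance between lug_1 and mark_1 below 0.008 m and (y of handle_1 in the frame of valve_1 above 0.005 m or y of handle_1 in the frame of valve_1 below -0.005 m)) or (distance between lug_2 and mark_2 below 0.008 m and (y of handle_2 in the frame of valve_2 above 0.005 m or y of handle_2 in the frame of valve_2 below -0.005 m)) or (distance between lug_3 and mark_3 below 0.008 m and (y of handle_3 in the frame of valve_3 above 0.005 m or y of handle_3 in the frame of valve_3 below -0.005 m))) and (distance of lug_1 from where it was at the start of the episode below 0.012 m or (distance between lug_1 and mark_1 below 0.008 m and (y of handle_1 in the frame of valve_1 above 0.005 m or y of handle_1 in the frame of valve_1 below -0.005 m))) and (distance of lug_2 from where it was at the start of the episode below 0.012 m or (distance between lug_2 and mark_2 below 0.008 m and (y of handle_2 in the frame of valve_2 above 0.005 m or y of handle_2 in the frame of valve_2 below -0.005 m))) and (distance of lug_3 from where it was at the start of the episode below 0.012 m or (distance between lug_3 and mark_3 below 0.008 m and (y of handle_3 in the frame of valve_3 above 0.005 m or y of handle_3 in the frame of valve_3 below -0.005 m))) and distance of each of nut, union, spanner, driver, jar, spare_ring, tin from where it was at the start of the episode below 0.03 m); the robot touches nothing.
It fails at once if a collar was turned (lug moved 12 mm or more) on a valve whose lever does not stand over (4.2 mm or more off its middle) to one end of its play ((not (distance of lug_1 from where it was at the start of the episode below 0.012 m) and not (y of handle_1 in the frame of valve_1 above 0.0042 m or y of handle_1 in the frame of valve_1 below -0.0042 m)) or (not (distance of lug_2 from where it was at the start of the episode below 0.012 m) and not (y of handle_2 in the frame of valve_2 above 0.0042 m or y of handle_2 in the frame of valve_2 below -0.0042 m)) or (not (distance of lug_3 from where it was at the start of the episode below 0.012 m) and not (y of handle_3 in the frame of valve_3 above 0.0042 m or y of handle_3 in the frame of valve_3 below -0.0042 m))).
It fails at once if a bystander was moved 30 mm or more (not (distance of each of nut, union, spanner, driver, jar, spare_ring, tin from where it was at the start of the episode below 0.03 m)).
It also fails if it takes over 64 s, if anything falls off the work surface, if the arm or the gripper's body presses on something with over 40 N, if the wrist force passes 120 N, or if a joint passes its speed limit or range.

## Working session

There is one attempt and no reset: what is moved stays moved. The work goes in short steps, Python scripts to look and compute and a shell command to move; the robot and the scene stay as the last step left them, time stands still between calls to the robot, and variables do not carry over. Pictures are saved under pics/ and viewed, at most 10 in all, crops included, and the job is handed in when it is done.

```bash
ls; mkdir -p pics; python3 - <<'E'
from plant import r,cams
import cv2,numpy as np
for n in("scene","top"):
    s=cams.snapshot(n); cv2.imwrite(f"pics/{n}0.png",cv2.resize(s["img"][:,:,::-1],(784,588),interpolation=cv2.INTER_CUBIC))
    print(n,s["camera_matrix"].round(1).tolist(),s["camera_from_world"].round(3).tolist(),[k for k in s])
print(r.get_state())
E
```

```text
pics
scene [[473.5, 0.0, 274.0], [0.0, 473.5, 207.4], [0.0, 0.0, 1.0]] [[0.373, 0.928, -0.015, -0.203], [-0.694, 0.289, 0.66, 0.263], [0.616, -0.235, 0.752, -1.446], [0.0, 0.0, 0.0, 1.0]] ['img', 'camera_matrix', 'camera_from_world']
top [[524.2, 0.0, 283.6], [0.0, 524.2, 205.5], [0.0, 0.0, 1.0]] [[0.023, -0.999, 0.029, -0.013], [0.985, 0.028, 0.17, -0.513], [-0.171, 0.024, 0.985, -1.477], [0.0, 0.0, 0.0, 1.0]] ['img', 'camera_matrix', 'camera_from_world']
{'clock': 0.1, 'q': array([-1.1771979 ,  0.68988751, -0.19451476,  1.56622408,  0.15732452,
        0.90253134, -0.21508992]), 'qd': array([-0.00080791, -0.00269924,  0.00040175, -0.00101235, -0.00029607,
       -0.00192572,  0.00150723]), 'joint_torque': array([-3.55462238e-03, -5.28499925e+01, -1.27142172e+00, -1.53838116e+01,
       -5.25100005e-02,  1.95938010e-03,  3.98800489e-05]), 'tool_pos': array([0.21990454, 0.58442851, 0.23800224]), 'eef_rot': array([ 1.78883355e-01,  9.83869940e-01, -8.25246316e-04, -7.45852171e-05]), 'contact_force': array([-0.16558714,  0.59167436,  0.01969263]), 'moment': array([ 0.01135126, -0.01371861,  0.03613342]), 'finger_force': 0.0, 'opening': 0.9996225132950248}
```

View pics/top0.png

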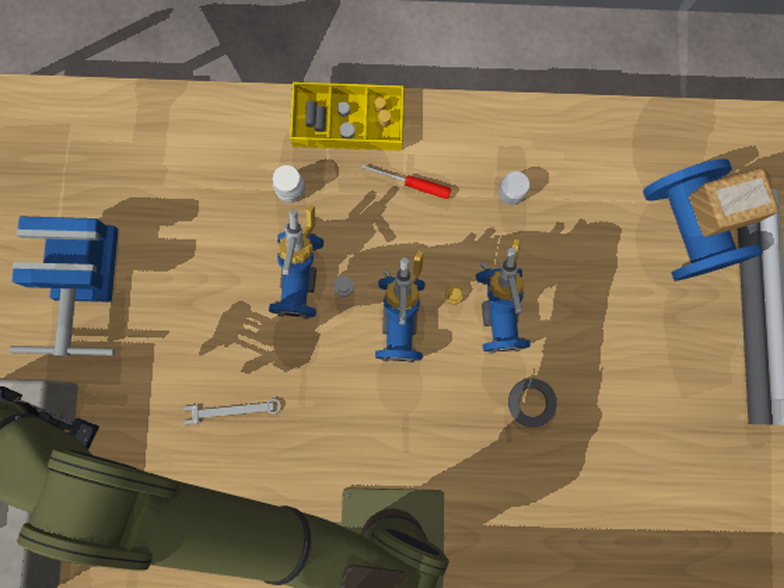

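View pics/scene0.png

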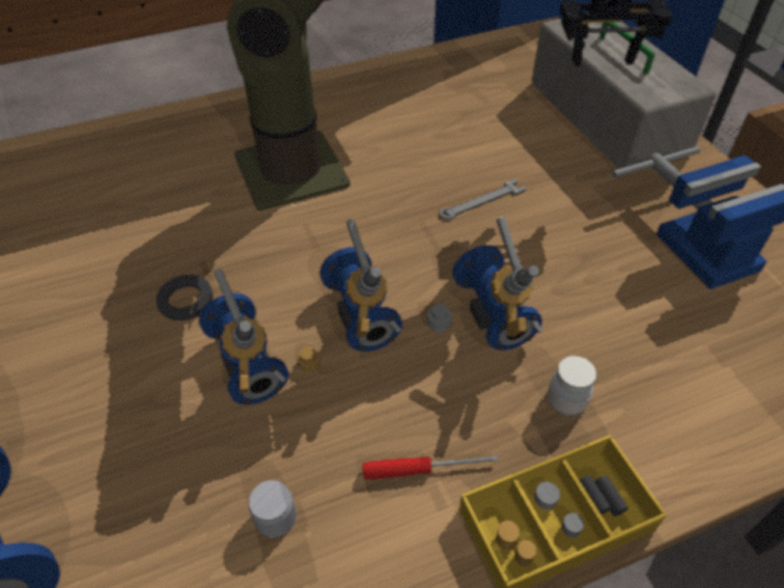

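The top view shows three valves: spindle tips at about (293,215), (404,262) and (511,253), lugs up and right of them, levers pointing toward the robot. The scene view shows the same valves, with tips at (530,271), (373,274) and (245,327). I'll zoom in on all six for the fit.

```bash
python3 - <<'E'
from plant import r,cams
import cv2,numpy as np
rows=[]
for n,cs in(("top",[(211,187),(287,217),(361,210)]),("scene",[(357,205),(259,208),(174,238)])):
    im=cams.snapshot(n)["img"][:,:,::-1]; cv2.imwrite(f"pics/raw_{n}.png",im)
    row=[]
    for u,v in cs:
        c=im[v-50:v+50,u-44:u+44]
        c=cv2.resize(c,(264,300),interpolation=cv2.INTER_CUBIC)
        c=cv2.convertScaleAbs(c,alpha=1.3,beta=15)
        for k in range(0,88,10):
            cv2.line(c,(k*3,0),(k*3,6 if k%20 else 12),(0,255,255),1)
        for k in range(0,100,10):
            cv2.line(c,(0,k*3),(6 if k%20 else 12,k*3),(0,255,255),1)
        row.append(c)
    rows.append(np.hstack(row))
cv2.imwrite("pics/m1.png",np.vstack(rows))
E
```

```text
(no output)
```

View pics/m1.png

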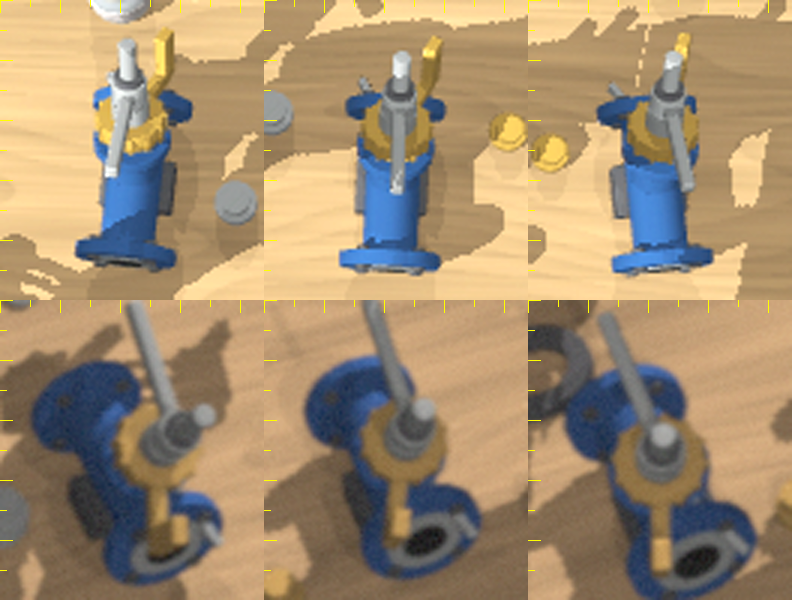

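```bash
cat > fit.py <<'E'
import numpy as np,cv2,json
from scipy.optimize import least_squares
from plant import cams
C={n:cams.snapshot(n) for n in("top","scene")}
def proj(n,P):
    c=C[n];P=np.atleast_2d(P);q=P@c["camera_from_world"][:3,:3].T+c["camera_from_world"][:3,3]
    q=q*[1,-1,-1];q=q@c["camera_matrix"].T;return q[:,:2]/q[:,2:]
s30,c30=.5,3**.5/2
S=np.array([-s30,0,c30]);U=np.array([c30,0,s30]);Y=np.array([0,1,0.])
def stem(h,rad=0,a=0): # a measured about stem from uphill(+x) dir
    return np.array([0,0,.05])+h*S+rad*(np.cos(a)*U+np.sin(a)*Y)
def W(p,P):
    x,y,t=p[:3];R=np.array([[np.cos(t),-np.sin(t),0],[np.sin(t),np.cos(t),0],[0,0,1]]);return np.atleast_2d(P)@R.T+[x,y,0]
E
cat > dofit.py <<'E'
from fit import *
T0=[(211,187),(287,217),(361,210)];S0=[(357,205),(259,208),(174,238)]
D=[dict(tsp=(127,42),tlug=(164,33),tlev=(111,173),fl=(76,247),fr=(175,258),bl=(93,103),br=(191,107),ssp=(204,115),sfin=(216,240)),
   dict(tsp=(138,57),tlug=(169,42),tlev=(134,190),fl=(76,258),fr=(175,259),bl=(82,106),tfin=(98,79),ssp=(161,110),sfin=(212,234),slug=(136,220)),
   dict(tsp=(146,57),tlug=(156,38),tlev=(159,187),fl=(84,265),fr=(185,256),bl=(69,112),tfin=(82,86),ssp=(136,135),sfin=(222,246),slug=(133,250))]
out=[]
for i,d in enumerate(D):
    def model(p):
        return dict(tsp=("top",stem(.182)),ssp=("scene",stem(.182)),tlug=("top",stem(.132,.07,np.pi-p[3])),slug=("scene",stem(.132,.07,np.pi-p[3])),
         tlev=("top",stem(.132,p[5])),fl=("top",[.074,.048,.05]) ,fr=("top",[.074,-.048,.05]),bl=("top",[-.074,.048,.05]),br=("top",[-.074,-.048,.05]),
         tfin=("top",stem(.06,.087,np.pi-p[4])),sfin=("scene",stem(.06,.087,np.pi-p[4])))
    def res(p,full=False):
        o={}
        for k,(n,P) in model(p).items():
            if k not in d: continue
            u0,v0=(T0 if n=="top" else S0)[i]
            if k in("fl","fr","bl","br"): P=np.array(P)*[1,-1,1]  # valve yaw ~pi
            o[k]=proj(n,W(p,P))[0]-[u0-44+d[k][0]/3,v0-50+d[k][1]/3]
        return o if full else np.concatenate(list(o.values()))
    best=min((least_squares(res,[.6,y,np.pi,.4,-.4,.11],loss='soft_l1') for y in(.2,0,-.2)),key=lambda s:s.cost)
    print(i,best.x.round(4),best.cost.round(2),{k:v.round(1).tolist() for k,v in res(best.x,True).items()})
    out.append(best.x.tolist())
json.dump(out,open("valves.json","w"))
E
python3 dofit.py; python3 - <<'E'
from plant import r
print([m for m in dir(r) if m[0]!='_'])
E
```

```text
0 [ 0.5321  0.2084  3.0875  0.3398 -0.4174  0.1069] 3.79 {'tsp': [-0.4, 0.4], 'ssp': [-0.5, 0.9], 'tlug': [-0.1, 0.4], 'tlev': [-0.2, -0.0], 'fl': [0.1, 1.3], 'fr': [0.6, 0.3], 'bl': [-0.2, -0.9], 'br': [0.1, 0.5], 'sfin': [1.3, 1.8]}
1 [ 0.4464 -0.0068  3.1426  0.4631 -0.4192  0.1076] 3.82 {'tsp': [-0.7, -0.3], 'ssp': [-0.8, 0.4], 'tlug': [-0.5, 0.2], 'slug': [-0.4, 1.7], 'tlev': [-0.1, -0.0], 'fl': [-0.2, 0.5], 'fr': [0.5, 1.1], 'bl': [-0.8, -0.0], 'tfin': [-1.5, -0.2], 'sfin': [-0.3, 0.6]}
2 [ 0.471  -0.217   3.2599  0.3899 -0.4482  0.105 ] 5.65 {'tsp': [-1.0, -0.0], 'ssp': [-1.0, 0.5], 'tlug': [-1.2, 0.6], 'slug': [-0.5, 2.2], 'tlev': [0.7, -0.2], 'fl': [0.0, 0.4], 'fr': [-0.5, 0.3], 'bl': [-0.8, 0.7], 'tfin': [-1.9, 0.1], 'sfin': [-0.2, 0.8]}
['Unreachable', 'finish_job', 'get_state', 'pinch_z']
```

```bash
cat > go.py <<'E'
import sys,json,numpy as np
from scipy.spatial.transform import Rotation as Ro
from plant import r
S=np.array([-.5,0,.75**.5]);U=np.array([.75**.5,0,.5]);Y=np.array([0,1,0.])
V=json.load(open("valves.json"))
def pose(i,h,rad,ang): # TCP at h up stem of valve i, rad, angle about stem from uphill; tool x radial
    p=V[i];Rz=Ro.from_rotvec([0,0,p[2]]).as_matrix()
    e=np.cos(ang)*U+np.sin(ang)*Y; 
    P=Rz@(np.array([0,0,.05])+h*S+rad*e)+[p[0],p[1],0]
    s=1 if np.cos(ang)>0 else -1
    R=Rz@np.column_stack([s*e,-s*np.cross(S,e),-S]);return P,R
def rel(P,R):
    st=r.get_state();p=st["tool_pos"];Q=Ro.from_quat(st["eef_rot"]).as_matrix()
    print("clk",st["clock"].__round__(2),"pos",p.round(4),"F",st["contact_force"].round(1),"q",st["q"].round(2))
    print("target",P.round(4),"turn(deg)",np.degrees(Ro.from_matrix(Q.T@R).as_rotvec()).round(1),"shift_now_mm",(Q.T@(P-p)*1e3).round(1),"shift_after_turn",(R.T@(P-p)*1e3).round(1),"worldup_now",Q[2].round(2))
if __name__=="__main__":
    a=[float(x) for x in sys.argv[1:]]; rel(*pose(int(a[0]),a[1],a[2],a[3]))
E
for i in 0 1 2; do python3 go.py $i 0.176 0.082 0; done; tail -n +1 valves.json | head -c 0
```

```text
clk 0.3 pos [0.22   0.5848 0.2385] F [ 0.  -0.3 -0.5] q [-1.18  0.69 -0.19  1.57  0.16  0.9  -0.22]
target [0.549  0.2075 0.2434] turn(deg) [  4.6  29.8 -17.1] shift_now_mm [-440.8 -237.4   -4.8] shift_after_turn [-299.7 -359.  -178.8] worldup_now [-0. -0. -1.]
clk 0.3 pos [0.22   0.5848 0.2385] F [ 0.  -0.3 -0.5] q [-1.18  0.69 -0.19  1.57  0.16  0.9  -0.22]
target [ 0.4634 -0.0068  0.2434] turn(deg) [  5.4  29.7 -20.2] shift_now_mm [-436.1 -468.1   -4.7] shift_after_turn [-207.8 -591.9 -125.7] worldup_now [-0. -0. -1.]
clk 0.3 pos [0.22   0.5848 0.2385] F [ 0.  -0.3 -0.5] q [-1.18  0.69 -0.19  1.57  0.16  0.9  -0.22]
target [ 0.4878 -0.215   0.2434] turn(deg) [  7.1  29.4 -26.8] shift_now_mm [-532.3 -654.3   -4.6] shift_after_turn [-146.1 -825.8  -90.1] worldup_now [-0. -0. -1.]
```

```bash
python3 -m pendant '[[-1,[0,0,-60],[0,0,0]],[-1,[0,0,-60],[0,0,0]],[-1,[-50,-28,0],[0,0,0]],[-1,[-50,-28,0],[0,0,0]],[-1,[-50,-28,0],[0,0,0]],[-1,[-50,-28,0],[0,0,0]],[-1,[-50,-28,0],[0,0,0]],[-1,[-50,-28,0],[0,0,0]]]' 20
python3 -m pendant '[[-1,[-40,-20,0],[1.1,7.5,-4.3]],[-1,[-40,-20,0],[1.1,7.5,-4.3]],[-1,[0,0,0],[1.2,7.4,-4.3]],[-1,[0,0,0],[1.2,7.4,-4.2]]]'
python3 go.py 0 0.176 0.082 0
```

```text
clock: 1.3
tool_pos: [0.4427, 0.3206, 0.3589]
eef_rot: [0.179, 0.984, 0.0, 0.0]
contact_force: [0.2, 0.5, 0.4]
opening: 1.0
finger_force: 0.0
clock: 1.8
tool_pos: [0.5054, 0.2578, 0.3539]
eef_rot: [0.026, 0.965, 0.008, -0.261]
contact_force: [0.3, -0.2, 0.1]
opening: 1.001
finger_force: 0.0
clk 1.8 pos [0.5054 0.2578 0.3539] F [ 0.3 -0.2  0.1] q [-0.28  0.77 -0.32  1.15 -0.07  1.68  0.96]
target [0.549  0.2075 0.2434] turn(deg) [ 0.  -0.2  0. ] shift_now_mm [-95.6 -48.1  72.1] shift_after_turn [-95.3 -48.   72.5] worldup_now [ 0.5   0.   -0.86]
```

```bash
python3 -m pendant '[[-1,[-48,-24,0],[0,0,0]],[-1,[-48,-24,0],[0,0,0]],[-1,[0,0,36],[0,0,0]],[-1,[0,0,36],[0,0,0]],[-1,[0,0,0],[0,0,0]]]'
python3 go.py 0 0.106 0.082 0
python3 - <<'E'
from plant import cams
import cv2
cv2.imwrite("pics/w1.png",cams.snapshot("wrist")["img"][:,:,::-1])
E
```

```text
clock: 2.42
tool_pos: [0.5469, 0.2079, 0.2419]
eef_rot: [0.026, 0.965, 0.006, -0.262]
contact_force: [0.7, -0.1, 0.6]
opening: 1.001
finger_force: 0.0
clk 2.42 pos [0.5469 0.2079 0.2419] F [ 0.7 -0.1  0.6] q [-0.2   0.91 -0.3   1.2  -0.01  1.53  1.07]
target [0.5141 0.2093 0.1828] turn(deg) [-0.2 -0.3  0. ] shift_now_mm [-1.5 -0.1 67.6] shift_after_turn [-1.1 -0.3 67.6] worldup_now [ 0.51 -0.   -0.86]
```

View pics/w1.png

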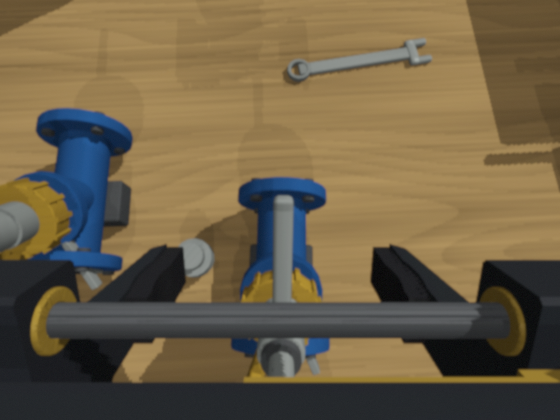

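The wrist view shows the lever (col ~284) centred between the fingers (185 and 373), with the spindle clear below. Descending.

```bash
python3 -m pendant '[[-1,[0,0,34],[0,0,0]],[-1,[0,0,33],[0,0,0]],[1,[0,0,0],[0,0,0]],[1,[0,0,0],[0,0,0]],[1,[0,0,0],[0,0,0]],[1,[0,0,0],[0,0,0]],[1,[0,0,0],[0,0,0]]]' 20
python3 -m pendant '[[1,[0,0,0],[0,0,0]],[1,[0,3,0],[0,0,0]],[1,[0,0,0],[0,0,0]]]'
python3 go.py 0 0.106 0.082 0
```

```text
clock: 3.35
tool_pos: [0.5159, 0.2104, 0.1857]
eef_rot: [0.026, 0.966, 0.007, -0.259]
contact_force: [-0.3, -0.3, 0.1]
opening: 0.457
finger_force: 0.0
clock: 3.72
tool_pos: [0.5155, 0.2135, 0.1854]
eef_rot: [0.026, 0.965, 0.007, -0.259]
contact_force: [0.0, -1.7, 1.1]
opening: 0.134
finger_force: 20.0
clk 3.73 pos [0.5155 0.2135 0.1854] F [ 0.  -1.7  1.1] q [-0.21  0.92 -0.31  1.36 -0.    1.35  1.06]
target [0.5141 0.2093 0.1828] turn(deg) [-0. -0.  0.] shift_now_mm [-0.3 -4.2  2.8] shift_after_turn [-0.3 -4.2  2.8] worldup_now [ 0.5  -0.   -0.87]
```

```bash
python3 -m pendant '[[1,[0,2,0],[0,0,0]],[1,[0,0,0],[0,0,0]]]';python3 -m pendant '[[1,[0,2,0],[0,0,0]],[1,[0,0,0],[0,0,0]]]'
```

```text
clock: 3.98
tool_pos: [0.5156, 0.2144, 0.1854]
eef_rot: [0.026, 0.965, 0.006, -0.259]
contact_force: [-0.2, -3.6, 0.7]
opening: 0.135
finger_force: 20.1
clock: 4.22
tool_pos: [0.5158, 0.2164, 0.1853]
eef_rot: [0.026, 0.965, 0.006, -0.259]
contact_force: [-0.7, -4.3, 2.6]
opening: 0.138
finger_force: 20.6
```

```bash
python3 -m pendant '[[1,[0,2,0],[0,0,0]],[1,[0,0,0],[0,0,0]]]';python3 -m pendant '[[1,[0,2,0],[0,0,0]],[1,[0,0,0],[0,0,0]]]'; python3 go.py 0 0.106 0.082 0
```

```text
clock: 4.47
tool_pos: [0.5159, 0.2183, 0.1853]
eef_rot: [0.026, 0.965, 0.006, -0.259]
contact_force: [-1.7, -4.7, 2.1]
opening: 0.142
finger_force: 21.1
clock: 4.72
tool_pos: [0.5161, 0.2201, 0.1853]
eef_rot: [0.026, 0.965, 0.006, -0.259]
contact_force: [-0.7, -4.2, 2.3]
opening: 0.144
finger_force: 21.4
clk 4.72 pos [0.5161 0.2201 0.1853] F [-0.7 -4.2  2.3] q [-0.22  0.93 -0.31  1.35 -0.    1.35  1.05]
target [0.5141 0.2093 0.1828] turn(deg) [-0.1 -0.  -0.1] shift_now_mm [ -0.1 -10.9   2.9] shift_after_turn [ -0.  -10.9   2.9] worldup_now [ 0.5  -0.   -0.87]
```

```bash
python3 -m pendant '[[1,[0,2,0],[0,0,0]],[1,[0,0,0],[0,0,0]]]'
```

```text
clock: 4.97
tool_pos: [0.5162, 0.2214, 0.1853]
eef_rot: [0.027, 0.965, 0.005, -0.259]
contact_force: [-1.4, -6.4, 3.1]
opening: 0.147
finger_force: 21.7
```

```bash
python3 -m pendant '[[0,[0,-0.5,0],[0,0,0]],[-1,[0,0,0],[0,0,0]],[-1,[0,0,0],[0,0,0]],[-1,[0,0,-35],[0,0,0]],[-1,[0,0,-35],[0,0,0]],[-1,[0,0,-35],[0,0,0]],[-1,[0,0,0],[0,0,0]]]'
python3 - <<'E'
from plant import cams
import cv2,numpy as np,json
from fit import *
p=json.load(open("valves.json"))[0]
w=cams.snapshot("wrist")["img"][:,:,::-1]
t=C["top"]["img"][:,:,::-1];t=cv2.resize(t[130:240,170:250],(320,440),interpolation=cv2.INTER_CUBIC)
s=C["scene"]["img"][:,:,::-1];s=cv2.resize(s[140:270,300:410],(372,440),interpolation=cv2.INTER_CUBIC)
cv2.imwrite("pics/m2.png",np.hstack([t,s])); cv2.imwrite("pics/w2.png",w)
E
python3 go.py 0 0.211 0.082 0
python3 -c "
import json,math;p=json.load(open('valves.json'))[0];print(p,math.pi-p[3],math.pi-p[4])"
```

```text
clock: 5.85
tool_pos: [0.5706, 0.2209, 0.2779]
eef_rot: [0.026, 0.966, 0.008, -0.256]
contact_force: [-0.2, -0.0, -0.4]
opening: 0.915
finger_force: 0.0
clk 6.0 pos [0.5677 0.2201 0.2752] F [-0.3  0.2  0.5] q [-0.22  0.92 -0.3   1.06 -0.01  1.65  1.05]
target [0.5665 0.2065 0.2737] turn(deg) [-0.1 -0.1  0. ] shift_now_mm [ -0.4 -13.7   1.5] shift_after_turn [ -0.4 -13.7   1.5] worldup_now [ 0.5  -0.   -0.86]
[0.5320797450428114, 0.20837057990005145, 3.0875013665520683, 0.3397726217062613, -0.41744304753908723, 0.10691879029955326] 2.8018200318835316 3.5590357011288805
```

View pics/w2.png

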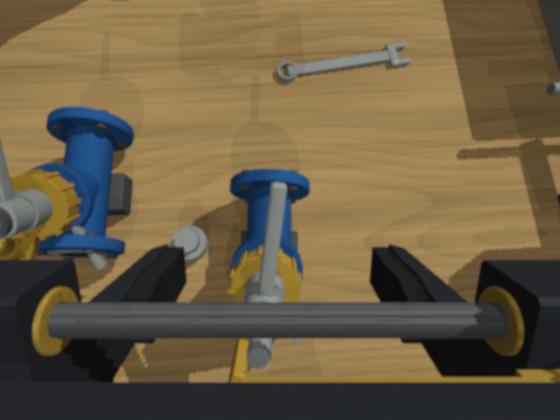

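The lever now lies visibly tilted (tip at 277,186, hub at 265,300) and stayed over, so valve A (y=+0.2) is the loose one. Next, its lug.

```bash
python3 go.py 0 0.206 0.07 2.802
```

```text
clk 6.0 pos [0.5677 0.2201 0.2752] F [-0.3  0.2  0.5] q [-0.22  0.92 -0.3   1.06 -0.01  1.65  1.05]
target [0.6907 0.1764 0.1954] turn(deg) [-0.1 -0.1 19.5] shift_now_mm [-148.4  -37.1    6.2] shift_after_turn [-152.3   14.5    6.5] worldup_now [ 0.5  -0.   -0.86]
```

```bash
python3 -m pendant '[[-1,[-50,-12,0],[0,0,0]],[-1,[-49,-12,0],[0,0,0]],[-1,[-49,-13,0],[0,0,0]],[-1,[0,0,0],[0,0,9.7]],[-1,[0,0,0],[0,0,9.8]],[-1,[0,0,10],[0,0,0]],[-1,[0,0,0],[0,0,0]]]'
python3 go.py 0 0.096 0.07 2.802
python3 - <<'E'
from plant import cams
import cv2
cv2.imwrite("pics/w3.png",cams.snapshot("wrist")["img"][:,:,::-1])
E
```

```text
clock: 6.88
tool_pos: [0.6881, 0.1765, 0.1919]
eef_rot: [0.189, 0.947, -0.038, -0.258]
contact_force: [0.4, 0.1, 0.7]
opening: 0.999
finger_force: 0.0
clk 6.88 pos [0.6881 0.1765 0.1919] F [0.4 0.1 0.7] q [-0.21  1.22 -0.2   0.54  0.    1.89  0.85]
target [0.6358 0.1794 0.1001] turn(deg) [-0.2 -0.2  0. ] shift_now_mm [ -0.9   0.6 105.7] shift_after_turn [ -0.4   0.2 105.7] worldup_now [ 0.47 -0.17 -0.86]
```

View pics/w3.png

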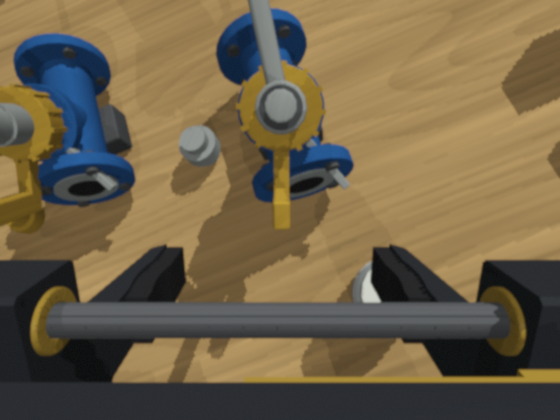

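```bash
python3 - <<'E'
from plant import cams
import numpy as np
from fit import C
print(cams.snapshot("wrist")["tool_from_camera"].round(3))
c=C["top"];T=np.linalg.inv(c["camera_from_world"]);K=np.linalg.inv(c["camera_matrix"])
def at(u,v,z):
    d=T[:3,:3]@((K@[u,v,1])*[1,-1,-1]);o=T[:3,3];return (o+d*(z-o[2])/d[2]).round(3)
print("jar",at(288*5/7,176*5/7,.08),"tin",at(515*5/7,181*5/7,.06))
E
```

```text
[[-0.     0.964  0.267  0.068]
 [ 1.    -0.     0.001  0.   ]
 [ 0.001  0.267 -0.964 -0.145]
 [ 0.     0.     0.     1.   ]]
jar [0.735 0.232 0.08 ] tin [ 0.746 -0.243  0.06 ]
```

The lug (col 281) is centred between the fingers (mid 279); the jar is lower right, below the fingers' path.

```bash
python3 -m pendant '[[0,[0,0,0],[0,0,0]],[0,[0,0,0],[0,0,0]],[0,[0,0,35],[0,0,0]],[0,[0,0,35],[0,0,0]],[0,[0,0,30],[0,0,0]],[1,[0,0,0],[0,0,0]],[1,[0,0,0],[0,0,0]],[1,[0,0,0],[0,0,0]]]' 20
python3 -m pendant '[[1,[0,0,0],[0,0,0]],[1,[0,0,0],[0,0,0]]]'
python3 go.py 0 0.101 0.07 2.802; python3 go.py 0 0.101 0.07 3.559
```

```text
clock: 8.07
tool_pos: [0.6412, 0.1793, 0.1082]
eef_rot: [0.189, 0.948, -0.036, -0.255]
contact_force: [-0.0, -0.2, 0.3]
opening: 0.185
finger_force: 0.0
clock: 8.32
tool_pos: [0.6414, 0.1799, 0.108]
eef_rot: [0.189, 0.948, -0.036, -0.254]
contact_force: [4.7, 2.4, 2.8]
opening: 0.134
finger_force: 20.0
clk 8.32 pos [0.6414 0.1799 0.108 ] F [4.7 2.4 2.8] q [-0.19  1.18 -0.22  0.91  0.01  1.55  0.85]
target [0.6383 0.1793 0.1045] turn(deg) [ 0.2  0.2 -0. ] shift_now_mm [ 0.6 -1.   4.6] shift_after_turn [ 0.6 -1.   4.6] worldup_now [ 0.47 -0.16 -0.87]
clk 8.32 pos [0.6414 0.1799 0.108 ] F [4.7 2.4 2.8] q [-0.19  1.18 -0.22  0.91  0.01  1.55  0.85]
target [0.6394 0.231  0.1055] turn(deg) [  0.1   0.2 -43.4] shift_now_mm [19.7 47.   4.7] shift_after_turn [-18.   47.8   4.6] worldup_now [ 0.47 -0.16 -0.87]
```

```bash
python3 -m pendant '[[1,[0.5,8.8,0],[0,0,-7.2]],[1,[0.5,8.8,0],[0,0,-7.2]],[1,[0.5,8.8,0],[0,0,-7.2]],[1,[0.5,8.8,0],[0,0,-7.2]],[1,[0.5,8.8,0],[0,0,-7.2]],[1,[0,0,0],[0,0,0]]]'
python3 go.py 0 0.106 0.07 3.559
python3 - <<'E'
from plant import r,cams
from scipy.spatial.transform import Rotation as Ro
import cv2,numpy as np
from fit import *
st=r.get_state();s=cams.snapshot("wrist");w=s["img"][:,:,::-1].copy()
Q=Ro.from_quat(st["eef_rot"]).as_matrix();p=json.load(open("valves.json"))[0]
cv2.imwrite("pics/w4raw.png",w)
C2=cams.snapshot("scene")["img"][:,:,::-1];T2=cams.snapshot("top")["img"][:,:,::-1]
a=cv2.resize(w,(400,300));
b=cv2.resize(C2[150:270,300:420],(400,400)[:2],interpolation=cv2.INTER_CUBIC);c=cv2.resize(T2[120:240,160:280],(400,400),interpolation=cv2.INTER_CUBIC)
cv2.imwrite("pics/m4.png",np.hstack([np.vstack([a,np.zeros((100,400,3),np.uint8)]),b]))
E
```

```text
clock: 9.07
tool_pos: [0.6454, 0.2241, 0.1074]
eef_rot: [-0.113, 0.96, 0.046, -0.252]
contact_force: [5.9, 3.6, 2.4]
opening: 0.133
finger_force: 20.1
clk 9.07 pos [0.6454 0.2241 0.1074] F [5.9 3.6 2.4] q [-0.2   1.22 -0.37  0.83  0.12  1.6   1.36]
target [0.6419 0.2308 0.1098] turn(deg) [ 0.1  0.4 -7.3] shift_now_mm [ 2.5  7.5 -0.1] shift_after_turn [ 1.5  7.8 -0.1] worldup_now [ 0.47  0.14 -0.87]
```

View pics/m4.png

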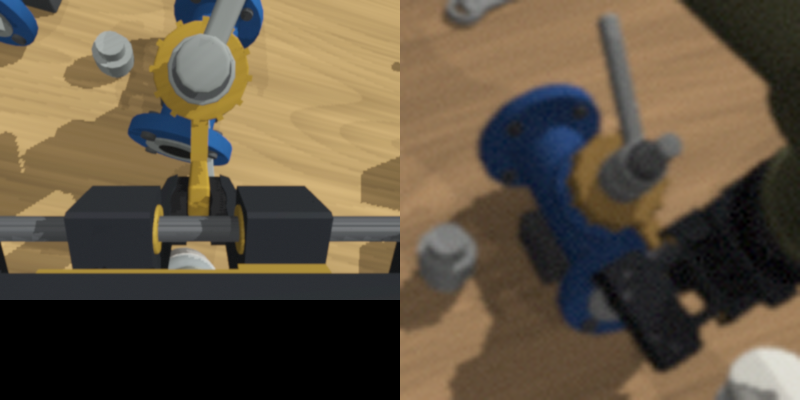

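```bash
python3 - <<'E'
import cv2,numpy as np
from plant import cams
s=cams.snapshot("wrist");w=s["img"][:,:,::-1]
K=s["camera_matrix"];T=np.linalg.inv(s["tool_from_camera"])
def pr(P):
    q=(T[:3,:3]@P+T[:3,3])*[1,-1,-1];q=K@q;return q[:2]/q[2]
for d in(0,4,8,12,16):
    f=np.radians(d);o=[]
    for rad in(.06,.07,.087):
        o.append(pr(np.array([.07-rad*np.cos(f),rad*np.sin(f),.106-.062])).round(1).tolist())
    print(d,o)
print("lug top",pr(np.array([0,0,-.026])))
c=w[150:320,230:350];cv2.imwrite("pics/w5.png",cv2.resize(c,(480,680)[:2],interpolation=cv2.INTER_CUBIC)[:600])
E
```

```text
0 [[278.2, 217.0], [278.2, 233.1], [278.1, 259.5]]
4 [[285.3, 216.8], [286.4, 232.8], [288.1, 259.2]]
8 [[292.4, 216.0], [294.6, 232.0], [298.1, 258.2]]
12 [[299.5, 214.8], [302.7, 230.7], [308.0, 256.6]]
16 [[306.5, 213.2], [310.8, 228.8], [317.8, 254.4]]
lug top [278.39803865 293.75067467]
```

View pics/w5.png

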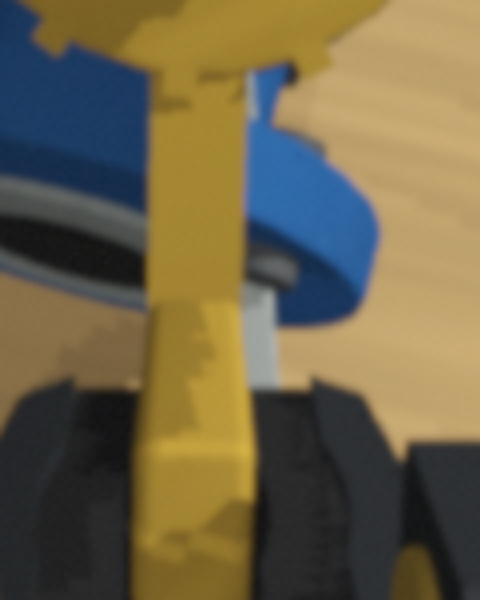

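The steel finger's right edge shows at col ~299, row 232, so its centre is at ~293. The lug is at ~279, so about 7.4° is left, which matches the scene fit (7.3°).

```bash
python3 -m pendant '[[1,[0.5,9,0],[0,0,-7.4]],[1,[0,0,0],[0,0,0]],[1,[0,0,0],[0,0,0]]]'
python3 go.py 0 0.106 0.07 3.559
python3 - <<'E'
import cv2
from plant import cams
w=cams.snapshot("wrist")["img"][:,:,::-1]
c=w[150:320,220:360];cv2.imwrite("pics/w6.png",cv2.resize(c,(490,595),interpolation=cv2.INTER_CUBIC))
E
```

```text
clock: 9.75
tool_pos: [0.6432, 0.2326, 0.109]
eef_rot: [-0.174, 0.951, 0.062, -0.249]
contact_force: [7.2, 4.5, 2.8]
opening: 0.133
finger_force: 20.0
clk 9.75 pos [0.6432 0.2326 0.109 ] F [7.2 4.5 2.8] q [-0.2   1.22 -0.41  0.82  0.14  1.6   1.46]
target [0.6419 0.2308 0.1098] turn(deg) [0.1 0.4 0. ] shift_now_mm [ 2.1 -1.1 -0.1] shift_after_turn [ 2.1 -1.1 -0.1] worldup_now [ 0.45  0.2  -0.87]
```

View pics/w6.png

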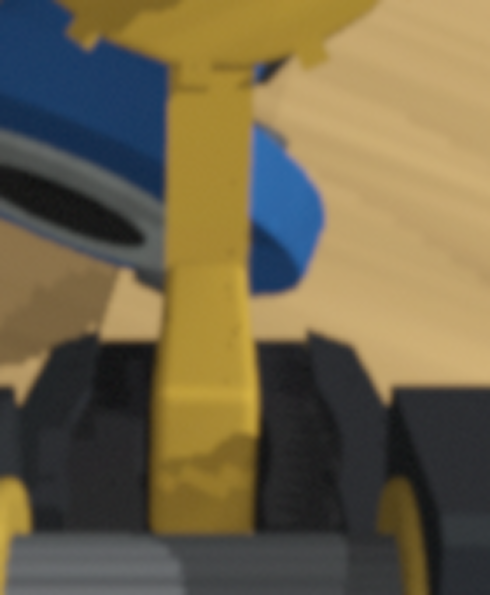

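The finger is now hidden behind the lug on both sides, so they're aligned. Releasing and retreating along the stem.

```bash
python3 -m pendant '[[0,[0,0,0],[0,0,0]],[0,[0,0,0],[0,0,0]],[0,[0,0,0],[0,0,0]],[0,[0,0,-35],[0,0,0]],[0,[0,0,-35],[0,0,0]],[0,[0,0,-40],[0,0,0]],[0,[0,0,0],[0,0,0]]]'
python3 - <<'E'
import cv2,numpy as np
from plant import cams
w=cams.snapshot("wrist")["img"][:,:,::-1];s=cams.snapshot("scene")["img"][:,:,::-1]
b=cv2.resize(s[140:260,300:410],(385,420),interpolation=cv2.INTER_CUBIC)
cv2.imwrite("pics/w7.png",np.hstack([w[:, 90:500],b]))
E
```

```text
clock: 10.68
tool_pos: [0.6983, 0.2284, 0.2051]
eef_rot: [-0.174, 0.951, 0.061, -0.248]
contact_force: [-0.6, 0.1, -0.5]
opening: 0.501
finger_force: 0.0
```

View pics/w7.png

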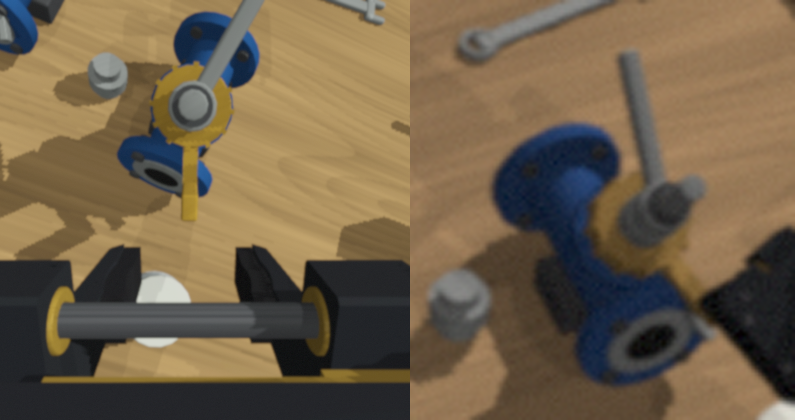

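The lug (190,215 in the wrist view) stands over the hidden finger, the lever is still swung over, and nothing else has moved. Handing in.

```bash
python3 -c "
from plant import r
print(r.finish_job())"
```

```text
the job is handed in; nothing more can be done
None
```

I handed the job in at about 11 s: the valve at y ≈ +0.21 m was the loose one (its lever swung about 11 mm against roughly 4 N), so I didn't rock the other two; its lever is left over and its lug stands over the locked mark, but the hand-in returned no verdict.

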